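Clear the mat and slide the file box home at the dental bench

TASK

First hang the orange glasses that were left on the mat over the steel rail, the right way up, with the bar under both side arms, between the front and the ear pieces. Then slide the full blue file box along the counter, without lifting or tipping it, until its whole base lies inside the mat's outer edge, and let go of everything. Leave the green tin, the amber jar and the white dish where they stand.

Things in the scene. Friction and masses are not known exactly. Their poses are not given: they have to be found in the camera images.
- file_box: Blue metal box full of colour-handled files, all one loose rigid body, about 0.4 to 0.8 kg: 150 mm along its own x, 110 mm along its own y, flat upright sides 52 mm high, file handles up to 64 mm. Too wide to grip across. Origin at the centre of its underside, z up. Mass centre near the middle. Stands on the counter.
- box_corner_a (a point): Lower corner of the file box at its own (+75, +55) mm, at the underside.
- box_corner_b (a point): Lower corner of the file box at (+75, -55) mm.
- box_corner_c (a point): Lower corner of the file box at (-75, +55) mm.
- box_corner_d (a point): Lower corner of the file box at (-75, -55) mm.
- mat: Parking mat printed flat on the counter (no step to slide over): grey rectangle with a white border, 180 mm along its own x, 140 mm along its own y to the outer edge of the border, so a box with its long side along the mat's long side has 15 mm to spare all round. Origin at its centre, on the counter (z = 0). Fixed; may be on the left or the right, with the file box on the other side.
- glasses: Orange light-filter glasses with blue frame, one rigid loose piece of 60 g, standing upright with side arms open on the mat. Origin at the foot of the middle of the front; the front faces own -x, the two arms run to +x, z up. Overall 142 mm wide (y), 66 mm high. Stands on the lower edge of the lenses (4 mm thick, 0 to 50 mm high) and the tips of the ear pieces.
- glasses_brow (a point): Middle of the top of the brow bar, 66 mm above the glasses' foot. The bar is straight, 12 mm thick (glasses' x), 142 mm wide, from 50 to 66 mm high: pinch it fore and aft from above.
- glasses_balance (a point): Point midway between the white marks on the arms, 40 mm behind the front, at the height of the arms' underside, 50 mm above the foot. Arms: at y = +-70 mm, 5 mm wide, 50 to 60 mm high, x = 0 to 100 mm. With the bar under these marks the glasses balance; the mass centre is 15 mm below this point, so they hang stably.
- glasses_ears (a point): Point midway between the two ear pieces, 105 mm behind the front, 29 mm above the foot. The ear pieces (10 mm long in x, 5 mm wide) run down from the arms' ends, at y = +-70 mm, to foot level.
- rail: Fixed steel rail: a straight round bar 12 mm thick along its own y, 230 mm long, on an upright post 16 mm thick at each end (own y = +-115 mm), each on a round foot 70 mm across and 10 mm high. Origin on the counter under the middle of the bar; own x is level and square to the bar.
- rail_mid (a point): Middle of the bar's axis, 160 mm above the counter (the bar's top is 6 mm higher).
- tin: Green round tin, 70 mm across, 36 mm high, loose; origin at the centre of its underside. To be left alone.
- jar: Amber glass jar, 44 mm across, 70 mm high, loose, standing beyond the mat's +x short side; origin at the centre of its underside. To be left alone.
- dish: Small white dish, 44 mm across, 28 mm high, loose, standing under or just beyond the rail; origin at the centre of its underside. To be left alone.
Not all that is in view belongs to the job. Of the things that look like the file_box, the smallest one is meant. Of the things that look like the glasses, the largest one is meant.

How it is judged:
By the outcome, as a careful person would: the job done as asked, in the order asked, and still so for the second after the job is handed in, with the robot touching nothing.
It also fails if it takes over 66 s, if anything falls off the work surface, if the arm or the gripper's body presses on something with over 40 N, if the wrist force passes 120 N, or if a joint passes its speed limit or range.

ROBOT

A 6-joint arm with a two-finger parallel gripper is mounted at the origin on the work surface. World frame = base frame: x ahead of the robot, y to its left, z up, the work surface at z = 0. Lengths are in m, angles in rad, forces in N, time in s.
With the tool pointing down it reaches from about 0.3 to 0.85 m from the base axis. Payload 5.4 kg.
Tool frame: the origin (TCP) lies midway between the tips of the shut fingers; the grasp point (between the pads) lies ctrl.tcp_to_grasp behind it (ctrl.tcp_to_grasp is the distance from the TCP to the grasp point, in m); x points along the fingers, y is the direction in which the jaws open and shut, and the axes are right-handed (so a half turn about x gives the same grasp; the last joint's range is limited). The gripper opens to 85 mm and grips with 20 to 120 N. Pads are 22 mm wide; open, the fingers measure 114 mm over their backs; the gripper's body (76 mm by 85 mm) begins 54 mm behind the grasp point. The pads swing forward as they close: fully open they stand 13 mm farther back than shut.
Start: joints at [1.105, 0.158, 1.597, -0, 1.386, -0.21], TCP at [0.145, 0.556, 0.231] pointing down, gripper open.
Joint ranges: [-2.91, 2.91], [-0.94, 2.29], [0.18, 2.7], [-1.29, 4.43], [0.17, 2.64], [-3, 3]. Speed limits (rad/s): [2.57, 2.57, 3.14, 3.14, 3.14, 3.14].

INTERFACE

Orientations are given as a rotation vector (axis times angle).
In Python, from bench import monitor, viewer, ctrl gives the robot as it stands. The module is installed in compiled form; this text tells all that it offers.
- The arm moves only by the tool play_rows, never from a script. Its argument "plan" is a list that holds one entry, the list of rows, each a list of 6 numbers: the shift along the tool's x, y, z scaled (see below), then the turn, a rotation vector about the tool's x, y, z scaled (see below). A call has 1 to 8 rows; each row shifts and turns the pose as measured when the row begins, along the tool's axes as they then stand; what a row does not reach is not made up. The controller multiplies each number of a shift by 0.15 m and each number of a turn by 60 degrees. A row lasts 1/10 s, in which the tool goes at most 50 mm and 8.59 degrees, less where a joint would pass 70% of its speed; a pose out of reach is approached as far as the arm can. A call with a number of a shift or a turn outside -1 to 1 is refused whole. A call with a gripper value outside its range is refused whole. "hand" is the finger opening in mm, from 0 to 85.4, set as the call begins (left out, the last holds). The fingers move at their own pace and stop on an object; "squeeze" is the grip in N (left out, the last holds). Time passes only in rows, so rows that do not move let the fingers close. It gives the time, the measured TCP pose, the force and the opening at its end, in the units of the state.
- monitor.observe(): the state, without advancing time (a new reading comes with each control period).
- viewer.camera(name): name is "scene" or "side" or "wrist"; returns the picture (420x560x3 uint8, blue, green, red); there is no depth.
- viewer.get_calibration(name): a dict with "camera_matrix" (3x3 intrinsics, pixels), "R" (3x3) and "t" (3): a world point X has camera coordinates R X + t. Camera axes: x right, y down, z forward; pixel columns grow to the right and rows downward; lengths in m; the calibration is good to about 2 mm. A picture is of the moment at which its call begins: read the wrist's pose just before it. get_calibration takes no time and is no camera call; for the wrist camera it gives the pose at the moment of the call.
- ctrl.close_job(): hands the job in, once; it reports no verdict.
The state is a dict: "clock": time; "joints": joint angles; "qvel": joint speeds; "joint_efforts": joint torques, N m; "eef_pos": TCP position; "eef_rot": TCP orientation; "wrist_force": force on the tool from outside, world axes, zero at the start; "moment": the same for the moment, N m; "opening": finger opening in m.
Only numpy, scipy, OpenCV 4.12 (cv2) and the standard library are available. Lean on these libraries where they do the work, as an engineer would, in place of code of your own. Each camera call takes 0.05 s, during which the arm holds its last target. There are 200 camera calls.

## Working session

There is one attempt and no reset: what is moved stays moved. The work goes in short steps, Python scripts to look and compute and a tool call to move; the robot and the scene stay as the last step left them, time stands still between calls to the robot, and variables do not carry over. Pictures are saved under pics/ and viewed, about 8 in all and at most 12, crops included, and the job is handed in when it is done.

Besides the shell and the picture viewer there is one more tool, called after "Request:" as a command line: name --argument value ..., lists and objects as JSON in quotes. play_rows: Moves the arm, as the interface text tells. Shifts and turns lie within -1 to 1; 1 stands for 0.15 m of shift or 60 degrees of turn. Its arguments: {"type":"object","properties":{"plan":{"type":"array","items":{"type":"array","items":{"type":"array","items":{"type":"number","minimum":-1,"maximum":1}}}},"hand":{"type":"number"},"squeeze":{"type":"number"}},"required":["plan"]}

```bash
mkdir -p pics; cat > h.py <<'E'
import numpy as np, cv2
from scipy.spatial.transform import Rotation as Rn
from bench import monitor, viewer, ctrl
def ray(name,uv,z,cal=None):
    c=cal or viewer.get_calibration(name); K,R,t=map(np.array,(c["camera_matrix"],c["R"],c["t"]))
    d=R.T@np.linalg.inv(K)@np.array([uv[0],uv[1],1.]); o=-R.T@t.ravel()
    return o+d*(z-o[2])/d[2]
def proj(name,X,cal=None):
    c=cal or viewer.get_calibration(name); K,R,t=map(np.array,(c["camera_matrix"],c["R"],c["t"]))
    p=K@(R@np.array(X)+t.ravel()); return p[:2]/p[2]
def st():
    s=monitor.observe(); print({k:np.round(s[k],4).tolist() for k in ("clock","joints","eef_pos","eef_rot","wrist_force","opening")}); return s
E
python3 - <<'E'
from h import *
s=st(); print(ctrl.tcp_to_grasp); print(Rn.from_rotvec(s["eef_rot"]).as_matrix().round(3))
a=viewer.camera("scene");b=viewer.camera("side");w=viewer.camera("wrist")
for n,i in zip("abw",(a,b,w)): cv2.imwrite(f"pics/{n}0.png",i)
cv2.imwrite("pics/scene0.png",cv2.resize(a,(800,600)))
cv2.imwrite("pics/side0.png",cv2.resize(b,(800,600)))
for n in ("scene","side","wrist"):
    c=viewer.get_calibration(n); print(n,np.array(c["camera_matrix"])[0,0],(-np.array(c["R"]).T@np.array(c["t"]).ravel()).round(3))
E
```

```text
{'clock': 0.0, 'joints': [1.1049, 0.1591, 1.5983, -0.0, 1.3862, -0.2101], 'eef_pos': [0.1452, 0.5557, 0.2303], 'eef_rot': [0.1994, 1.5621, -0.2023], 'wrist_force': [-0.5531, 0.1428, 0.0955], 'opening': 0.0851}
0.0187
[[-0.001  0.253  0.967]
 [-0.002  0.967 -0.253]
 [-1.    -0.002 -0.   ]]
scene 434.7874216147588 [1.319 0.703 0.933]
side 404.18878977452124 [-0.124 -0.668  0.784]
wrist 313.1441517108474 [0.064 0.579 0.373]
```

View pics/scene0.png

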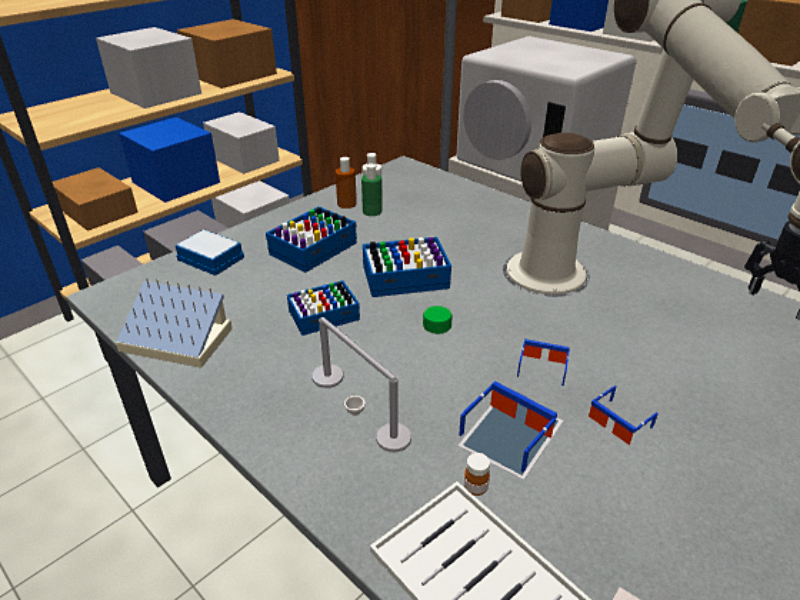

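View pics/side0.png

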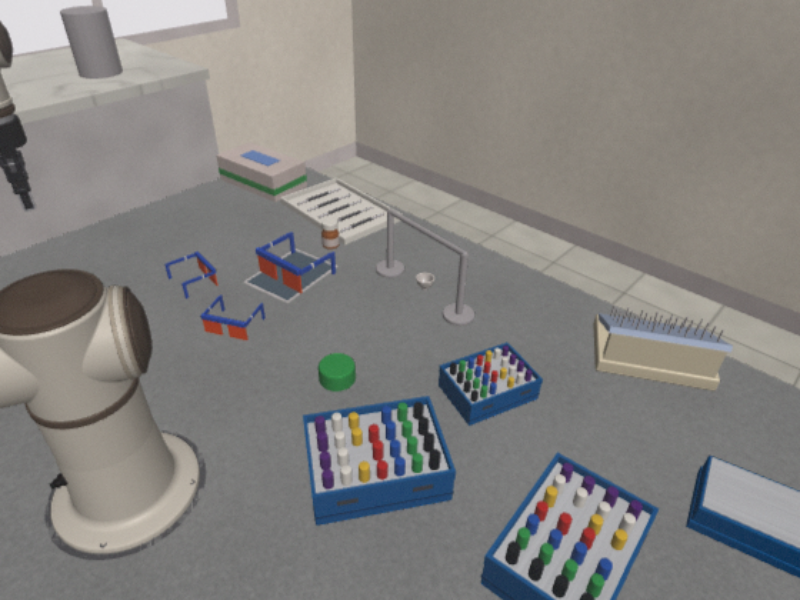

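Both views show the candidates. Glasses at scene (508,425) on the mat, the largest set; decoys at (545,358) and (622,415). File boxes at (322,305), the smallest, with decoys at (405,265) and (312,237). The rail bar runs (322,322) to (394,380). A crop next to check this and measure.

```bash
python3 - <<'E'
from h import *
a=cv2.imread("pics/a0.png");b=cv2.imread("pics/b0.png")
def crop(i,x,y,w,h): return cv2.resize(i[y:y+h,x:x+w],(400,300),interpolation=cv2.INTER_CUBIC)
o=np.vstack([np.hstack([crop(a,305,255,100,75),crop(b,165,155,80,60)]),np.hstack([crop(a,190,190,100,75),crop(b,300,235,88,66)])])
cv2.imwrite("pics/crop1.png",o)
E
```

```text
(no output)
```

View pics/crop1.png

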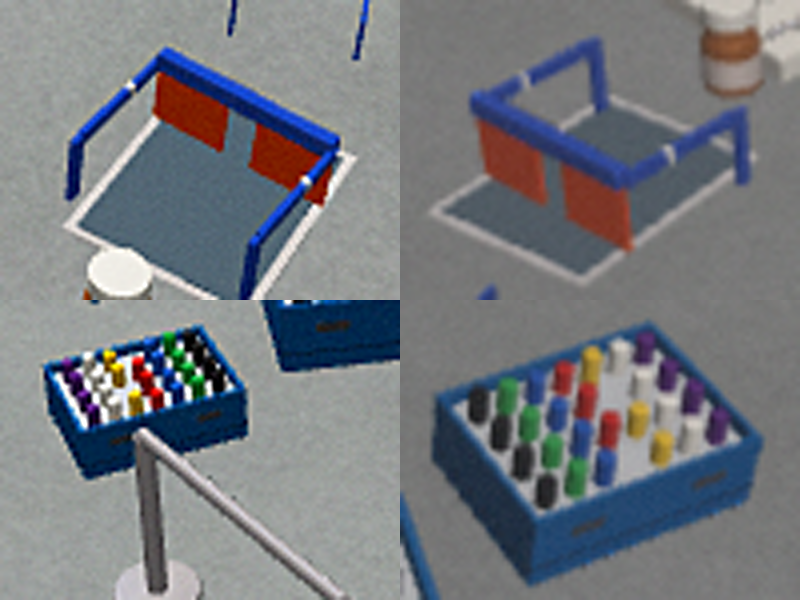

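```bash
cat > m.py <<'E'
from h import *
S=lambda u,v,z:ray("scene",(u,v),z)[:2]
D=lambda u,v,z:ray("side",(u,v),z)[:2]
sg=lambda u,v,z:S(305+u/4,255+v/4,z); dg=lambda u,v,z:D(165+(u-400)/5,155+v/5,z)
sb=lambda u,v,z:S(190+u/4,190+(v-300)/4,z); db=lambda u,v,z:D(300+(u-400)/4.545,235+(v-300)/4.545,z)
k=560/800
P=lambda n,*a:print(n,*[np.round(x*1000).astype(int).tolist() for x in a])
P("mat scene",sg(67,225,0),sg(355,155,0)," side",dg(432,211,0),dg(583,282,0),dg(755,157,0))
P("mat800", S(523*k,477*k,0),S(562*k,424*k,0),S(460*k,443*k,0))
P("brow s",sg(165,50,.066),sg(338,138,.066)," side",dg(474,98,.066),dg(627,180,.066))
P("armend s",sg(75,140,.06),sg(252,238,.06)," side",dg(597,42,.06),dg(742,110,.06))
P("rail s",S(323*k,322*k,.166),S(394*k,380*k,.166),"side",D(390*k,211*k,.166),D(464*k,252*k,.166))
P("railfeet s",S(327*k,375*k,.01),S(394*k,436*k,.01),"side",D(390*k,267*k,.01),D(459*k,313*k,.01))
P("box top s",sb(45,368,.052),sb(200,325,.052),sb(246,388,.052),sb(82,432,.052))
P("box top d",db(437,398,.052),db(650,322,.052),db(762,438,.052),db(533,517,.052))
P("box bot",sb(88,478,0),sb(246,437,0),"d",db(435,460,0),db(530,583,0),db(757,495,0))
P("tin",S(437*k,314*k,.036),D(337*k,364*k,.036),"jar",S(478*k,461*k,.07),"dish",S(355*k,403*k,.028),D(425*k,278*k,.028))
E
python3 m.py
```

```text
Traceback (most recent call last):
  File "m.py", line 8, in <module>
    P("mat scene",sg(67,225,0),sg(355,155,0)," side",dg(432,211,0),dg(583,282,0),dg(755,157,0))
    ~^^^^^^^^^^^^^^^^^^^^^^^^^^^^^^^^^^^^^^^^^^^^^^^^^^^^^^^^^^^^^^^^^^^^^^^^^^^^^^^^^^^^^^^^^^
  File "m.py", line 7, in <lambda>
    P=lambda n,*a:print(n,*[np.round(x*1000).astype(int).tolist() for x in a])
                            ~~~~~~~~^^^^^^^^
TypeError: ufunc 'rint' not supported for the input types, and the inputs could not be safely coerced to any supported types according to the casting rule ''safe''
```

```bash
sed -i 's/for x in a\]/for x in a if not isinstance(x,str)]/' m.py; python3 m.py
```

```text
mat scene [646, 223] [450, 331] [451, 327] [471, 194] [643, 219]
mat800 [625, 356] [461, 337] [642, 221]
brow s [517, 204] [506, 341] [498, 330] [506, 183]
armend s [626, 210] [615, 346] [606, 336] [616, 199]
rail s [707, -94] [730, 128] [711, 109] [690, -113]
railfeet s [700, -106] [725, 122] [718, 115] [692, -114]
box top s [607, -357] [467, -309] [505, -207] [643, -261]
box top d [499, -216] [639, -268] [600, -369] [464, -311]
box bot [641, -263] [508, -207] [502, -216] [465, -313] [608, -370]
tin [393, -55] [386, -61] [703, 306] [728, 15] [721, 8]
```

Rough measures, averaged over the two cameras, agree with the given sizes:

| Item | Position (mm) | Yaw |
|---|---|---|
| Brow middle | (506, 264) | about 3.7° |
| Rail middle | (709, 6) | about -6° |
| Box centre | (553, -287) | about -20.7° |
| Mat centre | (547, 275) | about 8.7° |

Sizes found: brow 143, box about 147x105, mat about 176x137. The crop confirms the choice: these glasses stand on the mat, and the box is the smallest.

```bash
cat >> h.py <<'E'
def toolR(yaw): # x down, y along yaw(deg)
    c,s=np.cos(np.radians(yaw)),np.sin(np.radians(yaw)); return np.array([[0,c,s],[0,s,-c],[-1,0,0]])
def plan(wps,n,dec=3):
    """wps: list of (x,y,z,yaw deg), n rows each; from the measured pose; prints rows"""
    s=monitor.observe(); p=np.array(s["eef_pos"]);R=Rn.from_rotvec(s["eef_rot"])
    out=[]
    for w,k in zip(wps,n):
        T=Rn.from_matrix(toolR(w[3])); p0,R0=p,R
        rv=(R0.inv()*T).as_rotvec()
        for i in range(1,k+1):
            pt=p0+(np.array(w[:3])-p0)*i/k; Rt=R0*Rn.from_rotvec(rv*i/k)
            d=R.as_matrix().T@(pt-p)/.15; r=(R.inv()*Rt).as_rotvec()/np.radians(60)
            row=np.round(np.r_[d,r],dec); out.append(row.tolist())
            p=p+R.as_matrix()@row[:3]*.15; R=R*Rn.from_rotvec(row[3:]*np.radians(60))
    for o in out: print(o)
E
python3 - <<'E'
from h import *
plan([(.506,.264,.16,3.7)],[14],2)
E
```

```text
[0.03, -0.09, 0.2, 0.09, 0.0, 0.0]
[0.04, -0.07, 0.21, 0.08, 0.0, 0.0]
[0.03, -0.06, 0.21, 0.09, 0.0, 0.0]
[0.03, -0.03, 0.22, 0.08, 0.0, 0.0]
[0.04, -0.01, 0.22, 0.09, 0.0, 0.0]
[0.03, 0.0, 0.22, 0.08, 0.0, 0.0]
[0.04, 0.03, 0.22, 0.09, 0.0, 0.0]
[0.03, 0.04, 0.22, 0.08, 0.0, 0.0]
[0.03, 0.06, 0.21, 0.09, 0.0, 0.0]
[0.04, 0.09, 0.21, 0.08, 0.0, 0.0]
[0.03, 0.1, 0.19, 0.09, 0.0, 0.0]
[0.03, 0.11, 0.19, 0.08, 0.0, 0.0]
[0.04, 0.14, 0.18, 0.09, 0.0, 0.0]
[0.03, 0.15, 0.16, 0.08, 0.0, 0.0]
```

Request:
play_rows --plan '[[[0.03,-0.09,0.2,0.09,0,0],[0.04,-0.07,0.21,0.08,0,0],[0.03,-0.06,0.21,0.09,0,0],[0.03,-0.03,0.22,0.08,0,0],[0.04,-0.01,0.22,0.09,0,0],[0.03,0,0.22,0.08,0,0],[0.04,0.03,0.22,0.09,0,0],[0.03,0.04,0.22,0.08,0,0]]]' --hand 85

```text
clock: 0.95
eef_pos: [0.3525, 0.3825, 0.1866]
eef_rot: [0.768, 1.432, -0.773]
wrist_force: [-0.2, 0.4, 0.3]
opening: 0.0851
```

Request:
play_rows --plan '[[[0.03,0.06,0.21,0.09,0,0],[0.04,0.09,0.21,0.08,0,0],[0.03,0.1,0.19,0.09,0,0],[0.03,0.11,0.19,0.08,0,0],[0.04,0.14,0.18,0.09,0,0],[0.03,0.15,0.16,0.08,0,0]]]'

```text
clock: 1.55
eef_pos: [0.5084, 0.2465, 0.1533]
eef_rot: [1.186, 1.224, -1.196]
wrist_force: [0.7, 0.2, 0.5]
opening: 0.0849
```

```bash
python3 - <<'E'
from h import *
s=st()
i=viewer.camera("wrist"); cv2.imwrite("pics/w1.png",i)
for y in (200,264,330): print(y,proj("wrist",(.506,y/1000,.066)).round())
cv2.imwrite("pics/w1v.png",cv2.resize(i,(800,600)))
np.save("w1cal.npy",viewer.get_calibration("wrist"),allow_pickle=True)
E
```

```text
{'clock': 1.55, 'joints': [0.238, 0.209, 1.6987, -0.0009, 1.2402, 0.2131], 'eef_pos': [0.5084, 0.2465, 0.1533], 'eef_rot': [1.1862, 1.2237, -1.196], 'wrist_force': [0.7421, 0.2297, 0.5317], 'opening': 0.0849}
200 [275. 266.]
264 [276. 191.]
330 [278.  98.]
```

View pics/w1v.png

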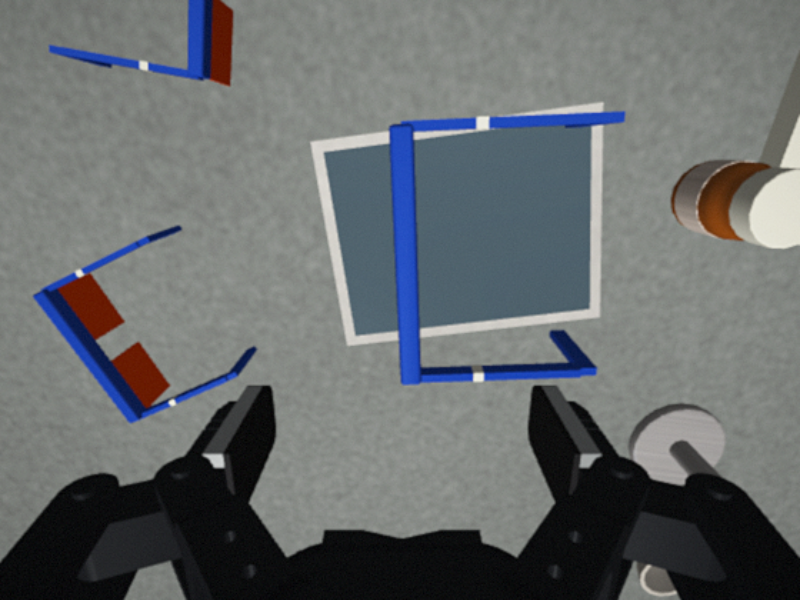

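The wrist view shows the whole mat, with corners at (311,142), (603,102), (601,317) and (348,345). The brow bar runs from (402,126) to (411,383), with white marks at (483,123) and (478,374). The jar is at the right.

```bash
python3 - <<'E'
from h import *
c=np.load("w1cal.npy",allow_pickle=True).item(); k=.7
W=lambda u,v,z:(ray("wrist",(u*k,v*k),z,c)*1000).round(1)
m=[W(*p,0)[:2] for p in((311,142),(603,102),(601,317),(348,345))]
print("mat",m,np.mean(m,0)); f=lambda a,b:np.degrees(np.arctan2(*(b-a)[::-1]))
print(f(m[0],m[1]),f(m[3],m[2]),f(m[3],m[0])-90,f(m[2],m[1])-90,np.linalg.norm(m[1]-m[0]),np.linalg.norm(m[0]-m[3]))
b=[W(402,126,.066),W(411,383,.066)];q=[W(483,123,.06),W(478,374,.06)]
print("brow",b,np.mean(b,0),f(b[1][:2],b[0][:2])-90,"marks",q,np.mean(q,0),f(q[1][:2],q[0][:2])-90)
print("foot",W(678,440,.01),"jar base",W(708,200,.03), "decoy",W(136,420,.05),W(253,350,.0))
plan([(.506,.264,.12,3.7),(.506,.264,.043,3.7)],[3,5])
E
```

```text
mat [array([451.8, 328.9]), array([629.7, 355. ]), array([651.2, 215.8]), array([472. , 190.6])] [551.175 272.575]
8.346413849373658 8.004728857292859 8.309821400980468 8.780182207528682 179.8043937171726 139.767413941877
brow [array([508.5, 336.6,  66. ]), array([516.3, 197.9,  66. ])] [512.4  267.25  66.  ] 3.218722792844545 marks [array([548.1, 339. ,  60. ]), array([555.8, 201.2,  60. ])] [551.95 270.1   60.  ] 3.1982524590109165
foot [720.4 121.7  10. ] jar base [687.  301.1  30. ] decoy [341.5 158.5  50. ] [402.8 185.3   0. ]
[0.073, -0.012, -0.047, -0.015, 0.001, 0.001]
[0.073, -0.011, -0.048, -0.014, 0.002, 0.001]
[0.073, -0.01, -0.047, -0.015, 0.001, 0.002]
[0.103, -0.0, -0.0, 0.0, 0.0, -0.0]
[0.102, -0.0, -0.0, 0.0, 0.0, -0.0]
[0.103, -0.0, -0.0, 0.0, 0.0, -0.0]
[0.102, -0.0, -0.0, 0.0, 0.0, -0.0]
[0.103, -0.0, -0.001, 0.0, 0.0, -0.0]
```

```bash
python3 - <<'E'
from h import *
plan([(.512,.267,.12,3.2),(.512,.267,.043,3.2)],[3,5])
E
```

```text
[0.073, 0.002, -0.054, -0.012, 0.001, 0.001]
[0.072, 0.002, -0.054, -0.012, 0.002, 0.001]
[0.073, 0.003, -0.053, -0.011, 0.001, 0.002]
[0.103, -0.0, -0.0, -0.0, 0.0, -0.0]
[0.102, -0.0, -0.0, -0.0, 0.0, -0.0]
[0.103, -0.0, -0.0, -0.0, 0.0, -0.0]
[0.103, -0.0, -0.0, -0.0, 0.0, -0.0]
[0.103, -0.0, -0.0, -0.0, 0.0, -0.0]
```

Request:
play_rows --plan '[[[0.073,0.002,-0.054,-0.012,0.001,0.001],[0.072,0.002,-0.054,-0.012,0.002,0.001],[0.073,0.003,-0.053,-0.011,0.001,0.002],[0,0,0,0,0,0]]]' --hand 60

```text
clock: 2.0
eef_pos: [0.5104, 0.2688, 0.1155]
eef_rot: [1.164, 1.239, -1.168]
wrist_force: [-0.6, 0.6, -0.4]
opening: 0.0602
```

```bash
python3 - <<'E'
from h import *
st(); plan([(.512,.267,.043,3.2)],[6])
E
```

```text
{'clock': 2.0, 'joints': [0.2749, 0.2798, 1.6946, 0.0008, 1.1702, 0.2159], 'eef_pos': [0.5104, 0.2688, 0.1155], 'eef_rot': [1.1643, 1.2387, -1.1682], 'wrist_force': [-0.6177, 0.5959, -0.3641], 'opening': 0.0602}
[0.081, 0.002, 0.002, 0.0, -0.0, 0.001]
[0.08, 0.002, 0.002, 0.001, -0.0, 0.0]
[0.081, 0.002, 0.002, 0.0, -0.0, 0.001]
[0.08, 0.001, 0.002, 0.001, -0.0, 0.0]
[0.081, 0.002, 0.002, 0.0, -0.0, 0.001]
[0.081, 0.002, 0.002, 0.001, -0.0, 0.0]
```

Request:
play_rows --plan '[[[0.08,0.002,0.002,0,0,0],[0.08,0.002,0.002,0,0,0],[0.08,0.002,0.002,0,0,0],[0.08,0.002,0.002,0,0,0],[0.08,0.002,0.002,0,0,0],[0.08,0.002,0.002,0,0,0],[0,0,0,0,0,0]]]'

```text
clock: 2.7
eef_pos: [0.5098, 0.2682, 0.0361]
eef_rot: [1.16, 1.241, -1.167]
wrist_force: [0.6, 0.4, 0.7]
opening: 0.0601
```

Request:
play_rows --plan '[[[0,0,0,0,0,0],[0,0,0,0,0,0],[0,0,0,0,0,0],[0,0,0,0,0,0],[0,0,0,0,0,0],[0,0,0,0,0,0],[0,0,0,0,0,0],[0,0,0,0,0,0]]]' --hand 5 --squeeze 40

```text
clock: 3.5
eef_pos: [0.5115, 0.2686, 0.0381]
eef_rot: [1.163, 1.239, -1.164]
wrist_force: [0.3, -0.0, -0.5]
opening: 0.0114
```

```bash
python3 - <<'E'
from h import *
st(); plan([(.512,.267,.203,3.2)],[8])
E
```

```text
{'clock': 3.5, 'joints': [0.2741, 0.3919, 1.7265, 0.0007, 1.0249, 0.2116], 'eef_pos': [0.5115, 0.2686, 0.0381], 'eef_rot': [1.1625, 1.2394, -1.1645], 'wrist_force': [0.3428, -0.0015, -0.4682], 'opening': 0.0114}
[-0.137, 0.0, 0.001, 0.001, -0.0, 0.0]
[-0.138, 0.0, 0.002, 0.001, -0.0, 0.0]
[-0.137, 0.0, 0.001, 0.0, -0.0, 0.001]
[-0.138, 0.001, 0.001, 0.001, -0.0, -0.0]
[-0.137, -0.0, 0.001, 0.001, -0.0, 0.0]
[-0.138, 0.0, 0.002, 0.001, -0.0, 0.0]
[-0.137, 0.0, 0.001, 0.0, -0.0, 0.0]
[-0.137, 0.0, 0.001, 0.001, -0.0, 0.001]
```

Request:
play_rows --plan '[[[-0.14,0,0.001,0,0,0],[-0.16,0,0.001,0,0,0],[-0.18,0,0.001,0,0,0],[-0.18,0,0.001,0,0,0],[-0.18,0,0.001,0,0,0],[-0.18,0,0.001,0,0,0],[-0.18,0,0.001,0,0,0],[-0.12,0,0.001,0,0,0]]]'

```text
clock: 4.3
eef_pos: [0.5086, 0.2664, 0.2385]
eef_rot: [1.155, 1.245, -1.174]
wrist_force: [-0.4, 0.6, -0.1]
opening: 0.0114
```

```bash
python3 - <<'E'
from h import *
st(); plan([(.660,.010,.235,-6)],[10])
E
```

```text
{'clock': 4.3, 'joints': [0.2718, 0.161, 1.5797, 0.0006, 1.4137, 0.2095], 'eef_pos': [0.5086, 0.2664, 0.2385], 'eef_rot': [1.1554, 1.2453, -1.1736], 'wrist_force': [-0.4083, 0.5668, -0.0639], 'opening': 0.0114}
[0.002, 0.09, 0.177, 0.016, 0.0, 0.001]
[0.001, 0.093, 0.175, 0.016, 0.001, 0.001]
[0.002, 0.096, 0.174, 0.016, -0.0, 0.002]
[0.002, 0.099, 0.172, 0.016, 0.0, 0.001]
[0.002, 0.102, 0.17, 0.016, 0.001, 0.001]
[0.002, 0.104, 0.169, 0.016, -0.0, 0.001]
[0.001, 0.108, 0.167, 0.016, 0.0, 0.001]
[0.003, 0.11, 0.165, 0.016, 0.0, 0.002]
[0.002, 0.113, 0.163, 0.015, 0.001, 0.001]
[0.002, 0.116, 0.162, 0.016, 0.0, 0.001]
```

Request:
play_rows --plan '[[[0.002,0.09,0.177,0.016,0,0.001],[0.002,0.093,0.175,0.016,0,0.001],[0.002,0.096,0.174,0.016,0,0.001],[0.002,0.099,0.172,0.016,0,0.001],[0.002,0.102,0.17,0.016,0,0.001],[0.002,0.104,0.169,0.016,0,0.001],[0.002,0.108,0.167,0.016,0,0.001],[0.002,0.11,0.165,0.016,0,0.001]]]'

```text
clock: 5.1
eef_pos: [0.634, 0.0582, 0.2408]
eef_rot: [1.263, 1.173, -1.257]
wrist_force: [0.4, 0.4, -0.0]
opening: 0.0112
```

Request:
play_rows --plan '[[[0.002,0.113,0.163,0.016,0,0.001],[0.002,0.116,0.162,0.016,0,0.001],[0,0,0,0,0,0]]]'

```text
clock: 5.4
eef_pos: [0.6662, 0.001, 0.2392]
eef_rot: [1.291, 1.151, -1.285]
wrist_force: [0.2, 0.6, -1.3]
opening: 0.0112
```

```bash
python3 - <<'E'
from h import *
s=st()
i=viewer.camera("wrist"); np.save("w2cal.npy",viewer.get_calibration("wrist"),allow_pickle=True)
a=viewer.camera("scene")
cv2.imwrite("pics/a2.png",a); cv2.imwrite("pics/w2.png",i)
o=np.hstack([cv2.resize(i,(480,360)),cv2.resize(a[190:340,190:320],(312,360))]); 
cv2.imwrite("pics/v2.png",o)
E
```

```text
{'clock': 5.4, 'joints': [-0.1795, 0.3836, 1.3102, 0.0002, 1.4424, -0.0705], 'eef_pos': [0.6662, 0.001, 0.2392], 'eef_rot': [1.2912, 1.1514, -1.2853], 'wrist_force': [0.2019, 0.603, -1.2658], 'opening': 0.0112}
```

View pics/v2.png

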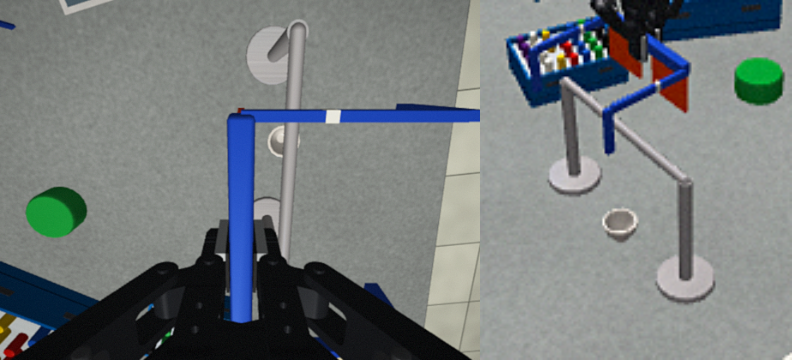

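The wrist view shows the bar from its left end (298,28) down to (286,255), with the +y arm above it and its mark at (333,116). The glasses are held level and clear above the bar.

```bash
python3 - <<'E'
from h import *
c=np.load("w2cal.npy",allow_pickle=True).item(); k=560/480
W=lambda u,v,z:(ray("wrist",(u*k,v*k),z,c)*1000).round(1)
a,b=W(298,28,.16),W(286,255,.16); print("bar",a,b,np.degrees(np.arctan2(-(a-b)[0],(a-b)[1])))
u=(b-a)/np.linalg.norm(b-a); print("mid est",a+u*115)
# pixel-column fit of the bar
zf=.239-.038
print("foot z",zf,"mark",W(333,116,zf+.06),"brow end",W(241,118,zf+.066),"bar end foot",W(275,55,.01))
s=monitor.observe(); R=Rn.from_rotvec(s["eef_rot"]).as_matrix(); print(R.round(3), np.degrees(np.arctan2(R[1,1],R[0,1])))
E
```

```text
bar [719.4 124.1 160. ] [700.  -69.3 160. ] -5.728191922503595
mid est [707.92192513   9.6742433  160.        ]
foot z 0.20099999999999998 mark [711.8  70.7 261. ] brow end [671.3  74.9 267. ] bar end foot [721.2 122.3  10. ]
[[ 0.004  0.994 -0.106]
 [ 0.001 -0.106 -0.994]
 [-1.     0.004 -0.001]] -6.074824772148854
```

```bash
python3 - <<'E'
from h import *
plan([(.6685,.007,.170,-5.8)],[8])
E
```

```text
[0.058, 0.002, -0.003, -0.001, -0.0, -0.0]
[0.058, 0.003, -0.002, -0.0, -0.0, -0.001]
[0.057, 0.002, -0.003, -0.001, -0.001, -0.0]
[0.058, 0.003, -0.002, -0.0, 0.0, -0.001]
[0.058, 0.002, -0.003, -0.001, 0.0, -0.0]
[0.058, 0.003, -0.002, -0.0, -0.0, -0.001]
[0.057, 0.002, -0.003, -0.001, -0.0, -0.0]
[0.058, 0.003, -0.003, -0.001, -0.0, -0.001]
```

Request:
play_rows --plan '[[[0.058,0.002,-0.007,0,0,0],[0.058,0.003,-0.007,0,0,0],[0.058,0.002,-0.007,0,0,0],[0.058,0.003,-0.007,0,0,0],[0.058,0.002,-0.003,0,0,0],[0.058,0.003,-0.002,0,0,0],[0.05,0.002,0,0,0,0],[0,0,0,0,0,0]]]'

```text
clock: 6.3
eef_pos: [0.6659, 0.0143, 0.1726]
eef_rot: [1.285, 1.162, -1.281]
wrist_force: [0.1, -0.3, -1.3]
opening: 0.0115
```

```bash
python3 - <<'E'
from h import *
st(); plan([(.6685,.007,.153,-5.8)],[4])
E
```

```text
{'clock': 6.3, 'joints': [-0.1607, 0.4342, 1.3771, 0.0026, 1.3305, -0.0611], 'eef_pos': [0.6659, 0.0143, 0.1726], 'eef_rot': [1.2846, 1.162, -1.2814], 'wrist_force': [0.1154, -0.3486, -1.2646], 'opening': 0.0115}
[0.033, 0.006, 0.012, 0.0, -0.001, 0.0]
[0.032, 0.005, 0.012, 0.0, -0.0, 0.0]
[0.033, 0.006, 0.011, 0.001, -0.001, 0.0]
[0.032, 0.005, 0.012, -0.0, -0.0, 0.0]
```

Request:
play_rows --plan '[[[0.03,0.005,0.006,0,0,0],[0.03,0.005,0.006,0,0,0],[0.03,0.005,0.006,0,0,0],[0.02,0.003,0,0,0,0],[0,0,0,0,0,0]]]'

```text
clock: 6.8
eef_pos: [0.6693, 0.0105, 0.1556]
eef_rot: [1.286, 1.16, -1.281]
wrist_force: [-0.0, -0.7, -0.2]
opening: 0.0117
```

```bash
python3 - <<'E'
from h import *
st()
c=viewer.get_calibration("wrist")
i=viewer.camera("wrist");b=viewer.camera("side"); a=viewer.camera("scene")
cr=lambda im,x,y,w,h,W,H:cv2.resize(im[y:y+h,x:x+w],(W,H),interpolation=cv2.INTER_CUBIC)
o=np.hstack([cv2.resize(i,(400,300)),cr(b,240,115,120,90,400,300)]); 
cv2.imwrite("pics/v3.png",np.vstack([o,np.hstack([cr(a,200,180,112,84,400,300),np.zeros((300,400,3),np.uint8)])]))
E
```

```text
{'clock': 6.8, 'joints': [-0.1655, 0.4561, 1.3824, 0.0026, 1.3013, -0.0653], 'eef_pos': [0.6693, 0.0105, 0.1556], 'eef_rot': [1.2858, 1.16, -1.2806], 'wrist_force': [-0.048, -0.6883, -0.2435], 'opening': 0.0117}
```

View pics/v3.png

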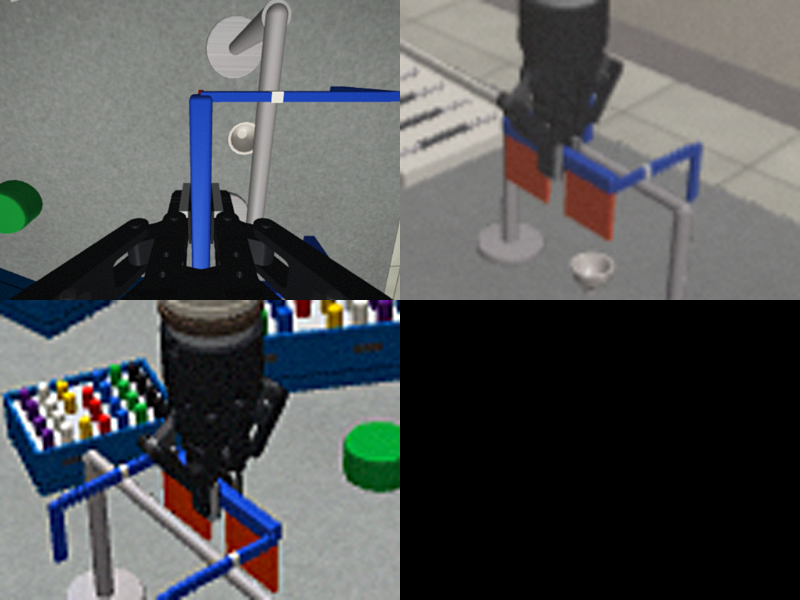

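The marks sit over the bar in all three views: wrist mark (278,97) against the bar at about (269,97), which parallax accounts for. Next I settle the last few millimetres and release with a small opening.

Request:
play_rows --plan '[[[0.015,0,0,0,0,0],[0.015,0,0,0,0,0],[0,0,0,0,0,0]]]'

```text
clock: 7.25
eef_pos: [0.6701, 0.0106, 0.1527]
eef_rot: [1.287, 1.158, -1.278]
wrist_force: [0.0, 0.1, -0.3]
opening: 0.0112
```

Request:
play_rows --plan '[[[0.012,0,0,0,0,0],[0.01,0,0,0,0,0],[0,0,0,0,0,0]]]'

```text
clock: 7.55
eef_pos: [0.6707, 0.0106, 0.1528]
eef_rot: [1.287, 1.156, -1.277]
wrist_force: [-0.6, -0.6, -0.5]
opening: 0.0111
```

Request:
play_rows --plan '[[[0.02,-0.003,0,0,0,0],[0.01,-0.003,0,0,0,0],[0,0,0,0,0,0]]]'

```text
clock: 7.85
eef_pos: [0.6713, 0.0105, 0.1525]
eef_rot: [1.288, 1.152, -1.274]
wrist_force: [-0.9, -0.5, 0.1]
opening: 0.011
```

The height has stopped changing and the force is drifting up slightly, so the arms are resting on the bar. Releasing.

Request:
play_rows --plan '[[[0,0,0,0,0,0],[0,0,0,0,0,0],[0,0,0,0,0,0],[0,0,0,0,0,0]]]' --hand 25

```text
clock: 8.25
eef_pos: [0.671, 0.0106, 0.1509]
eef_rot: [1.288, 1.153, -1.274]
wrist_force: [0.1, -0.6, 0.3]
opening: 0.0249
```

Request:
play_rows --plan '[[[-0.05,0,0,0,0,0],[-0.08,0,0,0,0,0],[-0.12,0,0,0,0,0],[-0.16,0,0,0,0,0],[-0.16,0,0,0,0,0],[0,0,0,0,0,0]]]'

```text
clock: 8.85
eef_pos: [0.6702, 0.0105, 0.243]
eef_rot: [1.288, 1.152, -1.273]
wrist_force: [0.7, 0.8, 0.4]
opening: 0.0245
```

```bash
python3 - <<'E'
from h import *
st()
b=viewer.camera("side"); a=viewer.camera("scene")
cr=lambda im,x,y,w,h,W,H:cv2.resize(im[y:y+h,x:x+w],(W,H),interpolation=cv2.INTER_CUBIC)
cv2.imwrite("pics/a4.png",a);cv2.imwrite("pics/b4.png",b)
cv2.imwrite("pics/v4.png",np.hstack([cr(a,200,180,112,84,400,300),cr(b,240,115,120,90,400,300)]))
plan([(.52,-.36,.235,-20.7)],[14])
E
```

```text
{'clock': 8.85, 'joints': [-0.165, 0.3871, 1.2984, 0.002, 1.4446, -0.0652], 'eef_pos': [0.6702, 0.0105, 0.243], 'eef_rot': [1.2884, 1.1521, -1.2735], 'wrist_force': [0.6672, 0.8261, 0.4092], 'opening': 0.0245}
[0.001, -0.053, 0.183, 0.018, -0.0, -0.0]
[0.001, -0.049, 0.183, 0.018, -0.0, -0.001]
[0.001, -0.046, 0.185, 0.017, -0.0, 0.0]
[0.001, -0.042, 0.186, 0.018, -0.001, -0.0]
[0.002, -0.039, 0.186, 0.018, 0.0, -0.001]
[0.001, -0.035, 0.187, 0.018, 0.0, 0.0]
[0.001, -0.032, 0.187, 0.018, -0.0, -0.0]
[0.002, -0.029, 0.188, 0.018, -0.0, -0.001]
[0.001, -0.025, 0.189, 0.017, -0.0, 0.0]
[0.002, -0.021, 0.189, 0.018, -0.001, -0.0]
[0.001, -0.018, 0.189, 0.018, 0.0, -0.001]
[0.002, -0.014, 0.19, 0.018, 0.0, 0.0]
[0.001, -0.011, 0.19, 0.018, -0.0, -0.0]
[0.002, -0.007, 0.19, 0.017, -0.0, -0.001]
```

View pics/v4.png

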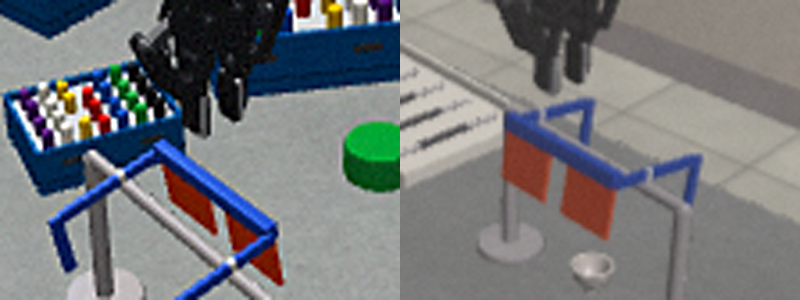

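The glasses hang level on the bar at the marks, and the gripper is clear. Now to behind the box, where the wrist camera will look straight down on it.

Request:
play_rows --plan '[[[0,-0.05,0.18,0.018,0,0],[0,-0.05,0.18,0.018,0,0],[0,-0.045,0.185,0.018,0,0],[0,-0.04,0.185,0.018,0,0],[0,-0.04,0.185,0.018,0,0],[0,-0.035,0.185,0.018,0,0],[0,-0.03,0.19,0.018,0,0],[0,-0.03,0.19,0.018,0,0]]]' --hand 85

```text
clock: 9.75
eef_pos: [0.5755, -0.2012, 0.2232]
eef_rot: [1.39, 1.099, -1.4]
wrist_force: [0.3, -0.2, 0.7]
opening: 0.0851
```

Request:
play_rows --plan '[[[0,-0.025,0.19,0.018,0,0],[0,-0.02,0.19,0.018,0,0],[0,-0.018,0.19,0.018,0,0],[0,-0.014,0.19,0.018,0,0],[0,-0.01,0.19,0.018,0,0],[0,-0.01,0.19,0.018,0,0],[0,0,0.05,0,0,0],[0,0,0,0,0,0]]]'

```text
clock: 10.55
eef_pos: [0.4975, -0.3719, 0.2072]
eef_rot: [1.477, 1.052, -1.499]
wrist_force: [-0.6, -0.4, 0.1]
opening: 0.085
```

```bash
python3 - <<'E'
from h import *
st(); i=viewer.camera("wrist"); np.save("w5cal.npy",viewer.get_calibration("wrist"),allow_pickle=True)
cv2.imwrite("pics/w5.png",i); cv2.imwrite("pics/w5v.png",cv2.resize(i,(800,600)))
E
```

```text
{'clock': 10.55, 'joints': [-0.8328, 0.3266, 1.4463, -0.0068, 1.4106, -0.4589], 'eef_pos': [0.4975, -0.3719, 0.2072], 'eef_rot': [1.4767, 1.0524, -1.4991], 'wrist_force': [-0.5969, -0.4351, 0.1223], 'opening': 0.085}
```

View pics/w5v.png

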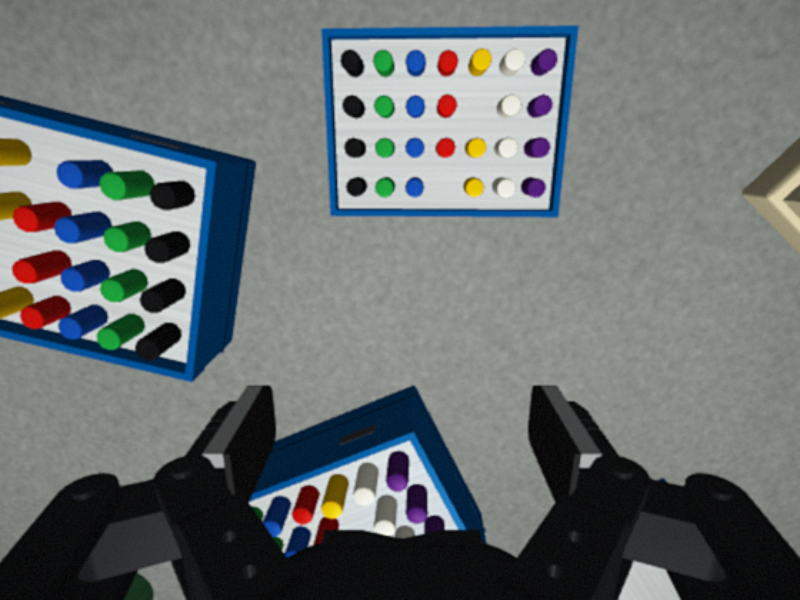

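The small box's top corners are at (322,29), (577,27), (558,216) and (332,215). A larger box's base corner is at (413,388), behind the tool.

```bash
python3 - <<'E'
from h import *
c=np.load("w5cal.npy",allow_pickle=True).item(); k=.7
W=lambda u,v,z:(ray("wrist",(u*k,v*k),z,c)*1000).round(1)[:2]
m=np.array([W(*p,.052) for p in((322,29),(577,27),(558,216),(332,215))]); f=lambda a,b:np.degrees(np.arctan2(*(b-a)[::-1]))
print(m,m.mean(0),f(m[0],m[1]),f(m[3],m[2]),f(m[3],m[0])-90,f(m[2],m[1])-90,np.linalg.norm(m[1]-m[0]),np.linalg.norm(m[0]-m[3]))
print("obst base",W(413,388,0),"top",W(413,435,.06),W(413,435,.075),"left box",W(255,160,0),W(192,380,.07),W(235,340,0))
R=Rn.from_rotvec(monitor.observe()["eef_rot"]).as_matrix(); print(R.round(3))
E
```

```text
[[ 501.3 -209.3]
 [ 639.8 -263.8]
 [ 600.9 -365.2]
 [ 462.3 -311.2]] [ 551.075 -287.375] -21.479727267116004 -21.286405113659093 -20.94325602800781 -20.988271589294285 148.83715933865435 109.1082490007057
obst base [ 455.8 -477.5] top [ 454.3 -483.9] [ 458.3 -474.3] left box [ 412.4 -254.7] [ 324.3 -381.1] [ 327.9 -381.3]
[[-0.034  0.931 -0.364]
 [ 0.027 -0.363 -0.931]
 [-0.999 -0.041 -0.013]]
```

```bash
python3 - <<'E'
from h import *
plan([(.517,-.376,.12,-21.2),(.517,-.376,.012,-21.2)],[3,5])
E
```

```text
[0.192, 0.052, -0.004, -0.001, -0.004, 0.013]
[0.192, 0.049, -0.004, -0.0, -0.004, 0.013]
[0.193, 0.046, -0.005, -0.001, -0.004, 0.013]
[0.144, 0.0, 0.0, 0.0, -0.0, 0.0]
[0.144, 0.0, 0.0, 0.0, -0.0, 0.0]
[0.144, 0.0, 0.0, 0.0, -0.0, 0.0]
[0.144, 0.0, 0.0, 0.0, -0.0, 0.0]
[0.144, 0.0, 0.0, 0.0, -0.0, 0.0]
```

Request:
play_rows --plan '[[[0.19,0.05,-0.004,0,-0.004,0.013],[0.19,0.05,-0.004,0,-0.004,0.013],[0.19,0.046,-0.005,0,-0.004,0.013],[0,0,0,0,0,0]]]'

```text
clock: 11.0
eef_pos: [0.5201, -0.3709, 0.1185]
eef_rot: [1.476, 1.012, -1.472]
wrist_force: [-0.6, 0.9, -1.3]
opening: 0.0847
```

```bash
python3 - <<'E'
from h import *
st();plan([(.517,-.376,.012,-21.2)],[6])
E
```

```text
{'clock': 11.0, 'joints': [-0.8094, 0.4204, 1.5076, 0.0023, 1.2126, -0.4438], 'eef_pos': [0.5201, -0.3709, 0.1185], 'eef_rot': [1.4757, 1.0124, -1.4716], 'wrist_force': [-0.5683, 0.853, -1.3229], 'opening': 0.0847}
[0.118, -0.001, 0.007, 0.001, -0.0, -0.0]
[0.119, -0.002, 0.006, 0.0, -0.001, -0.001]
[0.118, -0.001, 0.007, 0.001, 0.0, 0.0]
[0.118, -0.001, 0.006, 0.0, -0.0, -0.0]
[0.119, -0.001, 0.007, 0.001, -0.0, -0.0]
[0.118, -0.002, 0.007, 0.0, -0.001, -0.001]
```

Request:
play_rows --plan '[[[0.118,-0.001,0.007,0,0,0],[0.118,-0.001,0.007,0,0,0],[0.118,-0.001,0.007,0,0,0],[0.118,-0.001,0.007,0,0,0],[0.1,-0.001,0.007,0,0,0],[0.08,-0.001,0.007,0,0,0],[0,0,0,0,0,0]]]'

```text
clock: 11.7
eef_pos: [0.5206, -0.3748, 0.0199]
eef_rot: [1.472, 1.012, -1.466]
wrist_force: [0.3, 0.1, -0.2]
opening: 0.0849
```

```bash
cat > push.py <<'E'
from h import *
import sys
def path(ds=.001):
    P=[];c=np.array([.551,-.2874]);yaw=-21.2
    def adv(L,yaw1):
        nonlocal c,yaw
        n=int(round(L/ds))
        for i in range(n):
            yaw+=(yaw1-yaw)/(n-i); a=np.radians(yaw); d=np.array([-np.sin(a),np.cos(a)])
            c=c+d*ds; P.append((*c,yaw))
    a=np.radians(yaw);d=np.array([-np.sin(a),np.cos(a)]); c=c-.04*d
    adv(.045,-21.2); adv(.074,0); adv(.150-c[1],0); adv(.085,8.4); adv((.2726-c[1])/np.cos(np.radians(8.4)),8.4)
    return np.array(P)
def tool(p,off=.066):
    a=np.radians(p[2]); return (p[0]+off*np.sin(a),p[1]-off*np.cos(a))
P=path(); T=np.array([tool(p) for p in P])
if __name__=="__main__":
    s=st(); e=np.array(s["eef_pos"]); k=np.argmin(np.linalg.norm(T-e[:2],axis=1)); R=Rn.from_rotvec(s["eef_rot"]).as_matrix()
    print("s",k,"of",len(P),"path box",P[k].round(4),"lat err",(e[:2]-T[k]).round(4),"yaw",np.degrees(np.arctan2(R[1,1],R[0,1])).round(2),"end",P[-1])
    step=int(sys.argv[1]);z=float(sys.argv[2]); n=int(sys.argv[3]) if len(sys.argv)>3 else 8
    w=[];
    for i in range(1,n+1):
        j=min(k+step*i,len(P)-1); f=min(1,i/3); w.append((*T[j],e[2]+(z-e[2])*f,P[j,2]))
    plan(w,[1]*n)
E
python3 push.py 8 .010
```

```text
{'clock': 11.7, 'joints': [-0.8133, 0.5538, 1.5404, 0.0032, 1.0426, -0.4538], 'eef_pos': [0.5206, -0.3748, 0.0199], 'eef_rot': [1.4721, 1.0116, -1.4659], 'wrist_force': [0.3049, 0.0697, -0.1613], 'opening': 0.0849}
s 13 of 603 path box [  0.5416  -0.3116 -21.2   ] lat err [ 0.0029 -0.0016] yaw -20.69 end [0.55417221 0.27289037 8.4       ]
[0.022, -0.021, -0.057, 0.009, -0.0, -0.005]
[0.022, -0.0, -0.053, -0.0, -0.0, -0.0]
[0.022, -0.0, -0.053, -0.0, -0.0, -0.0]
[-0.0, 0.002, -0.054, -0.005, -0.0, -0.0]
[0.0, 0.016, -0.053, -0.038, -0.0, -0.0]
[0.0, 0.016, -0.054, -0.039, -0.0, -0.0]
[0.0, 0.017, -0.054, -0.038, -0.0, -0.0]
[0.0, 0.016, -0.053, -0.038, -0.0, -0.0]
```

Request:
play_rows --plan '[[[0.022,-0.02,-0.057,0.009,0,-0.005],[0.022,0,-0.053,0,0,0],[0.022,0,-0.053,0,0,0],[0,0,-0.054,0,0,0]]]'

```text
clock: 12.1
eef_pos: [0.5311, -0.3436, 0.0115]
eef_rot: [1.477, 1.005, -1.477]
wrist_force: [-1.3, -2.5, -1.6]
opening: 0.0849
```

```bash
python3 push.py 8 .010
```

```text
{'clock': 12.1, 'joints': [-0.7645, 0.548, 1.5688, -0.001, 1.0203, -0.3916], 'eef_pos': [0.5311, -0.3436, 0.0115], 'eef_rot': [1.4771, 1.0045, -1.4768], 'wrist_force': [-1.3325, -2.5146, -1.5686], 'opening': 0.0849}
s 46 of 603 path box [  0.5535  -0.2809 -20.627 ] lat err [ 0.0008 -0.001 ] yaw -21.34 end [0.55417221 0.27289037 8.4       ]
[0.003, 0.008, -0.058, -0.05, 0.002, -0.004]
[0.004, 0.017, -0.054, -0.038, 0.0, 0.0]
[0.003, 0.016, -0.053, -0.038, 0.0, 0.0]
[-0.0, 0.016, -0.054, -0.039, 0.0, 0.0]
[-0.0, 0.017, -0.054, -0.038, 0.0, 0.0]
[-0.0, 0.016, -0.053, -0.038, 0.0, 0.0]
[-0.0, 0.016, -0.054, -0.038, 0.0, 0.0]
[-0.0, 0.017, -0.054, -0.038, 0.0, 0.0]
```

Contact: about 3 N against the push, as expected for box friction. On with the turn.

Request:
play_rows --plan '[[[0.003,0.01,-0.058,-0.05,0,-0.004],[0.003,0.016,-0.054,-0.038,0,0],[0.003,0.016,-0.054,-0.038,0,0],[0,0.016,-0.054,-0.038,0,0],[0,0.016,-0.054,-0.038,0,0],[0,0.016,-0.054,-0.038,0,0],[0,0.016,-0.054,-0.038,0,0]]]'

```text
clock: 12.8
eef_pos: [0.5637, -0.2892, 0.0117]
eef_rot: [1.25, 1.171, -1.257]
wrist_force: [0.1, -3.4, -0.6]
opening: 0.0853
```

```bash
python3 push.py 10 .010
```

```text
{'clock': 12.8, 'joints': [-0.6621, 0.5489, 1.5669, -0.0057, 1.0189, -0.5967], 'eef_pos': [0.5637, -0.2892, 0.0117], 'eef_rot': [1.2503, 1.1712, -1.2568], 'wrist_force': [0.0713, -3.4132, -0.5911], 'opening': 0.0853}
s 106 of 603 path box [ 0.5658 -0.2224 -3.4378] lat err [ 0.0018 -0.001 ] yaw -3.57 end [0.55417221 0.27289037 8.4       ]
[0.003, 0.007, -0.073, -0.05, 0.008, -0.003]
[0.004, 0.004, -0.067, -0.01, -0.0, 0.0]
[0.004, 0.0, -0.066, 0.0, -0.0, 0.0]
[0.0, 0.0, -0.067, 0.0, -0.0, 0.0]
[0.0, 0.0, -0.067, 0.0, -0.0, 0.0]
[0.0, 0.0, -0.066, 0.0, -0.0, 0.0]
[0.0, 0.0, -0.067, 0.0, -0.0, 0.0]
[0.0, 0.0, -0.067, 0.0, -0.0, 0.0]
```

Request:
play_rows --plan '[[[0.003,0.007,-0.07,-0.05,0.008,-0.003],[0.004,0.004,-0.067,-0.01,0,0],[0.004,0,-0.067,0,0,0],[0,0,-0.067,0,0,0],[0,0,-0.067,0,0,0],[0,0,-0.067,0,0,0]]]'

```text
clock: 13.4
eef_pos: [0.5679, -0.2259, 0.0117]
eef_rot: [1.202, 1.207, -1.203]
wrist_force: [-0.5, -3.8, -0.2]
opening: 0.085
```

```bash
python3 push.py 10 .010
python3 - <<'E'
from h import *
c=viewer.get_calibration("wrist"); np.save("w6cal.npy",c,allow_pickle=True)
i=viewer.camera("wrist"); a=viewer.camera("scene"); cv2.imwrite("pics/w6.png",i)
cv2.imwrite("pics/v6.png",np.hstack([cv2.resize(i,(400,300)),cv2.resize(a[180:330,200:400],(400,300))]))
E
```

```text
{'clock': 13.4, 'joints': [-0.5751, 0.5022, 1.6354, -0.0023, 0.9988, -0.5812], 'eef_pos': [0.5679, -0.2259, 0.0117], 'eef_rot': [1.202, 1.207, -1.2035], 'wrist_force': [-0.548, -3.8336, -0.2422], 'opening': 0.085}
s 168 of 603 path box [ 0.5662 -0.1604  0.    ] lat err [0.0018 0.0004] yaw 0.43 end [0.55417221 0.27289037 8.4       ]
[0.003, -0.011, -0.064, 0.007, 0.004, -0.003]
[0.004, -0.0, -0.067, 0.0, 0.0, -0.0]
[0.004, -0.0, -0.066, 0.0, 0.0, -0.0]
[0.0, -0.0, -0.067, 0.0, 0.0, -0.0]
[0.0, -0.0, -0.067, 0.0, 0.0, -0.0]
[-0.0, -0.0, -0.066, 0.0, 0.0, -0.0]
[-0.0, -0.0, -0.067, 0.0, 0.0, -0.0]
[-0.0, -0.0, -0.067, 0.0, 0.0, -0.0]
```

View pics/v6.png

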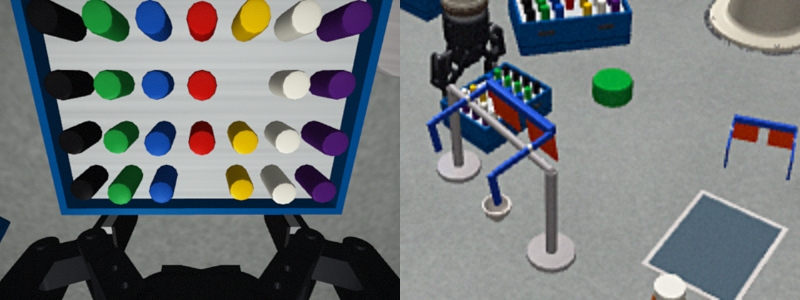

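The near top edge of the box runs level from (62,213) to (342,213), centred in the gripper. Both fingers touch it and the glasses still hang.

```bash
python3 - <<'E'
from h import *
c=np.load("w6cal.npy",allow_pickle=True).item(); k=1.4
a,b=[ray("wrist",(u*k,v*k),.052,c)[:2]*1000 for u,v in((62,213),(342,213))]
print(a,b,np.linalg.norm(a-b),"mid",(a+b)/2,"box ctr",(a+b)/2+[0,55])
E
```

```text
[ 492.06843294 -212.40577827] [ 641.82882477 -211.76792242] 149.7617501865905 mid [ 566.94862885 -212.08685034] box ctr [ 566.94862885 -157.08685034]
```

Request:
play_rows --plan '[[[0.003,-0.005,-0.067,0.007,0.004,-0.003],[0.003,0,-0.067,0,0,0],[0.003,0,-0.067,0,0,0],[0,0,-0.067,0,0,0],[0,0,-0.067,0,0,0],[0,0,-0.067,0,0,0],[0,0,-0.067,0,0,0],[0,0,-0.067,0,0,0]]]'

```text
clock: 14.3
eef_pos: [0.5677, -0.1428, 0.0114]
eef_rot: [1.209, 1.205, -1.211]
wrist_force: [0.8, -4.8, 1.4]
opening: 0.0853
```

```bash
python3 push.py 11 .010
```

```text
{'clock': 14.3, 'joints': [-0.4514, 0.4497, 1.7115, -0.0029, 0.9776, -0.4483], 'eef_pos': [0.5677, -0.1428, 0.0114], 'eef_rot': [1.2085, 1.2049, -1.2108], 'wrist_force': [0.8235, -4.7873, 1.3824], 'opening': 0.0853}
s 252 of 603 path box [ 0.5662 -0.0764  0.    ] lat err [ 0.0015 -0.0004] yaw -0.09 end [0.55417221 0.27289037 8.4       ]
[0.003, -0.01, -0.076, -0.001, 0.003, -0.001]
[0.003, -0.0, -0.074, -0.0, 0.0, -0.0]
[0.003, -0.0, -0.073, -0.0, 0.0, -0.0]
[-0.0, -0.0, -0.073, -0.0, 0.0, -0.0]
[-0.0, -0.0, -0.074, -0.0, 0.0, -0.0]
[-0.0, -0.001, -0.073, -0.0, 0.0, -0.0]
[-0.0, 0.0, -0.073, -0.0, 0.0, -0.0]
[-0.0, 0.0, -0.074, -0.0, 0.0, -0.0]
```

Request:
play_rows --plan '[[[0.003,-0.005,-0.075,0,0.003,0],[0.003,0,-0.074,0,0,0],[0.003,0,-0.074,0,0,0],[0,0,-0.074,0,0,0],[0,0,-0.074,0,0,0],[0,0,-0.074,0,0,0],[0,0,-0.074,0,0,0],[0,0,-0.074,0,0,0]]]'

```text
clock: 15.1
eef_pos: [0.5676, -0.0475, 0.0112]
eef_rot: [1.21, 1.204, -1.209]
wrist_force: [0.7, -5.3, 1.4]
opening: 0.0849
```

Request:
play_rows --plan '[[[0,0,-0.074,0,0,0],[0,0,-0.074,0,0,0],[0,0,-0.074,0,0,0],[0,0,-0.074,0,0,0],[0,0,-0.074,0,0,0],[0,0,-0.074,0,0,0],[0,0,-0.074,0,0,0]]]'

```text
clock: 15.8
eef_pos: [0.5665, 0.0368, 0.0112]
eef_rot: [1.208, 1.204, -1.21]
wrist_force: [-0.1, -5.6, 1.6]
opening: 0.0851
```

```bash
python3 push.py 10 .010
```

```text
{'clock': 15.8, 'joints': [-0.1462, 0.4125, 1.7639, -0.0038, 0.9621, -0.1432], 'eef_pos': [0.5665, 0.0368, 0.0112], 'eef_rot': [1.2084, 1.2043, -1.2096], 'wrist_force': [-0.1231, -5.5681, 1.5731], 'opening': 0.0851}
s 431 of 603 path box [0.5662 0.1026 0.    ] lat err [0.0004 0.0002] yaw -0.05 end [0.55417221 0.27289037 8.4       ]
[0.002, -0.003, -0.065, -0.001, 0.003, -0.002]
[0.003, 0.0, -0.067, 0.0, 0.0, -0.0]
[0.003, 0.001, -0.067, 0.0, 0.0, -0.0]
[-0.0, -0.0, -0.066, 0.0, 0.0, -0.0]
[-0.0, 0.002, -0.067, -0.005, 0.0, -0.0]
[-0.0, 0.007, -0.067, -0.016, 0.0, -0.0]
[-0.0, 0.007, -0.067, -0.017, 0.0, -0.0]
[-0.0, 0.007, -0.066, -0.016, 0.0, -0.0]
```

Request:
play_rows --plan '[[[0.002,-0.002,-0.066,0,0.003,-0.002],[0.003,0,-0.067,0,0,0],[0.003,0,-0.067,0,0,0],[0,0,-0.067,0,0,0],[0,0.002,-0.067,-0.005,0,0],[0,0.007,-0.067,-0.016,0,0],[0,0.007,-0.067,-0.016,0,0],[0,0.007,-0.067,-0.016,0,0]]]'

```text
clock: 16.6
eef_pos: [0.5672, 0.1226, 0.011]
eef_rot: [1.163, 1.235, -1.17]
wrist_force: [0.1, -5.1, 1.3]
opening: 0.085
```

```bash
python3 push.py 9 .010
```

```text
{'clock': 16.6, 'joints': [0.0067, 0.4426, 1.7224, -0.0043, 0.9783, -0.0485], 'eef_pos': [0.5672, 0.1226, 0.011], 'eef_rot': [1.1632, 1.2345, -1.1696], 'wrist_force': [0.1382, -5.1167, 1.295], 'opening': 0.085}
s 517 of 603 path box [0.5648 0.1886 3.8541] lat err [-0.002  -0.0001] yaw 3.3 end [0.55417221 0.27289037 8.4       ]
[0.002, 0.019, -0.06, -0.024, 0.003, 0.002]
[0.002, 0.007, -0.06, -0.015, 0.0, -0.0]
[0.002, 0.006, -0.06, -0.015, 0.0, -0.0]
[0.0, 0.006, -0.06, -0.015, 0.0, -0.0]
[0.0, 0.007, -0.06, -0.014, 0.0, -0.0]
[0.0, 0.0, -0.06, -0.002, 0.0, -0.0]
[0.0, 0.0, -0.06, 0.0, 0.0, -0.0]
[0.0, 0.0, -0.06, 0.0, 0.0, -0.0]
```

Request:
play_rows --plan '[[[0.002,0.008,-0.06,-0.024,0.003,0],[0.002,0.007,-0.06,-0.015,0,0],[0.002,0.006,-0.06,-0.015,0,0],[0,0.006,-0.06,-0.015,0,0],[0,0.006,-0.06,-0.015,0,0],[0,0,-0.05,-0.004,0,0],[0,0,-0.03,0,0,0],[0,0,0,0,0,0]]]'

```text
clock: 17.4
eef_pos: [0.5643, 0.1849, 0.0109]
eef_rot: [1.09, 1.279, -1.097]
wrist_force: [3.1, -3.6, 1.1]
opening: 0.0853
```

```bash
python3 push.py 5 .011
python3 - <<'E'
from h import *
c=viewer.get_calibration("wrist"); np.save("w7cal.npy",c,allow_pickle=True)
i=viewer.camera("wrist"); a=viewer.camera("scene"); b=viewer.camera("side"); cv2.imwrite("pics/w7.png",i);cv2.imwrite("pics/a7.png",a);cv2.imwrite("pics/b7.png",b)
z=np.zeros((300,400,3),np.uint8)
o=np.vstack([np.hstack([cv2.resize(i,(400,300)),cv2.resize(a[255:330,305:405],(400,300),interpolation=2)]),np.hstack([cv2.resize(b[150:225,160:260],(400,300),interpolation=2),cv2.resize(a[180:330,200:400],(400,300))])])
cv2.imwrite("pics/v7.png",o)
E
```

```text
{'clock': 17.4, 'joints': [0.1146, 0.472, 1.6809, -0.0028, 0.9917, -0.04], 'eef_pos': [0.5643, 0.1849, 0.0109], 'eef_rot': [1.0902, 1.2793, -1.0966], 'wrist_force': [3.1377, -3.5747, 1.0534], 'opening': 0.0853}
s 580 of 603 path box [0.5574 0.2511 8.4   ] lat err [-0.0027 -0.0009] yaw 8.95 end [0.55417221 0.27289037 8.4       ]
[-0.0, 0.019, -0.036, 0.009, 0.002, 0.003]
[-0.0, 0.0, -0.034, 0.0, 0.0, -0.0]
[-0.001, 0.0, -0.033, 0.0, 0.0, -0.0]
[0.0, 0.0, -0.033, 0.0, 0.0, -0.0]
[0.0, 0.0, -0.014, 0.0, 0.0, -0.0]
[0.0, 0.0, 0.0, 0.0, 0.0, -0.0]
[0.0, 0.0, 0.0, 0.0, 0.0, -0.0]
[0.0, 0.0, 0.0, 0.0, 0.0, -0.0]
```

View pics/v7.png

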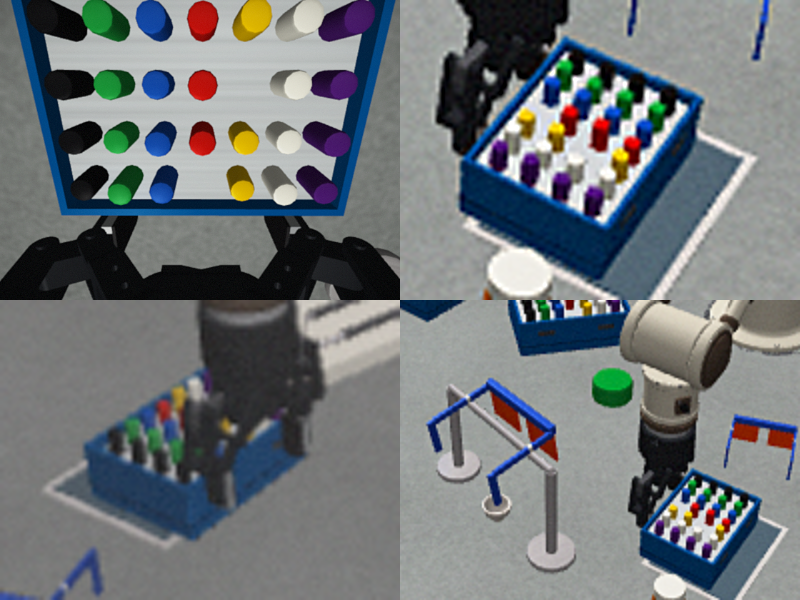

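The box is mostly on the mat; a strip of mat still shows on its far (+y) side. In the wrist view the near edge runs from (61,214) to (343,214).

```bash
python3 - <<'E'
from h import *
c=np.load("w7cal.npy",allow_pickle=True).item(); k=1.4
a,b=[ray("wrist",(u*k,v*k),.052,c)[:2]*1000 for u,v in((61,214),(343,214))]
y=np.arctan2(*(b-a)[::-1]); n=np.array([-np.sin(y),np.cos(y)]); ctr=(a+b)/2+55*n
my=np.radians(8.4); M=np.array([[np.cos(my),np.sin(my)],[-np.sin(my),np.cos(my)]])
print(np.linalg.norm(a-b),np.degrees(y),ctr,"in mat frame",M@(ctr-[551.2,272.6]))
# scene check: lower near corners
S=lambda u,v,z:M@(ray("scene",(305+u/4,255+v/4),z)[:2]*1000-[551.2,272.6])
for p in ((462,208,0),(602,279,0)): print("scene base",S(p[0]-400,p[1],0).round(1))
for p in ((462,165),(567,40),(702,98),(605,238)): print("scene top",S(p[0]-400,p[1],.052).round(1))
E
```

```text
149.95756757402535 9.018052073552168 [552.87452951 252.87125869] in mat frame [ -1.22546857 -19.76171828]
scene base [ 74.9 -73.6]
scene base [74.  34.9]
scene top [ 83.5 -71.8]
scene top [-68.3 -72.9]
scene top [-70.3  33.4]
scene top [84.5 36.6]
```

Request:
play_rows --plan '[[[0,0,-0.04,0.008,0,0],[0,0,-0.04,0,0,0],[0,0,-0.03,0,0,0],[0,0,-0.01,0,0,0],[0,0,0,0,0,0],[0,0,0,0,0,0]]]'

```text
clock: 18.15
eef_pos: [0.5608, 0.2003, 0.0104]
eef_rot: [1.095, 1.275, -1.109]
wrist_force: [0.8, -2.5, 0.9]
opening: 0.0852
```

Request:
play_rows --plan '[[[0,0,-0.025,0,0,0],[0,0,-0.015,0,0,0],[0,0,0,0,0,0],[0,0,0,0,0,0]]]'

```text
clock: 18.55
eef_pos: [0.5599, 0.2052, 0.0103]
eef_rot: [1.094, 1.274, -1.111]
wrist_force: [1.1, -2.6, 2.1]
opening: 0.0853
```

Now back off, lift, and look.

Request:
play_rows --plan '[[[0,0,0.06,0,0,0],[0,0,0.1,0,0,0],[0,0,0.08,0,0,0],[-0.15,0,0,0,0,0],[-0.3,0,0,0,0,0],[-0.3,0,0,0,0,0],[-0.3,0,0,0,0,0],[-0.3,0,0,0,0,0]]]'

```text
clock: 19.35
eef_pos: [0.5596, 0.1631, 0.2079]
eef_rot: [1.088, 1.294, -1.131]
wrist_force: [1.2, 0.1, 0.2]
opening: 0.0848
```

Request:
play_rows --plan '[[[0,-0.15,-0.05,0,0,0],[0,-0.15,-0.05,0,0,0],[0,0,0,0,0,0],[0,0,0,0,0,0]]]'

```text
clock: 19.75
eef_pos: [0.5177, 0.1688, 0.219]
eef_rot: [1.101, 1.28, -1.121]
wrist_force: [0.2, 0.2, -0.2]
opening: 0.0852
```

```bash
python3 - <<'E'
from h import *
st(); c=viewer.get_calibration("wrist"); np.save("w8cal.npy",c,allow_pickle=True)
i=viewer.camera("wrist"); a=viewer.camera("scene"); b=viewer.camera("side")
cv2.imwrite("pics/w8.png",i);cv2.imwrite("pics/a8.png",a);cv2.imwrite("pics/b8.png",b)
o=np.vstack([np.hstack([cv2.resize(i,(400,300)),cv2.resize(a[255:330,305:405],(400,300),interpolation=2)]),np.hstack([cv2.resize(b[150:225,160:260],(400,300),interpolation=2),cv2.resize(a[180:330,200:400],(400,300))])])
cv2.imwrite("pics/v8.png",o)
E
```

```text
{'clock': 19.75, 'joints': [0.0938, 0.1014, 1.6844, -0.0013, 1.3713, -0.041], 'eef_pos': [0.5177, 0.1688, 0.219], 'eef_rot': [1.1005, 1.2802, -1.121], 'wrist_force': [0.1533, 0.2154, -0.1894], 'opening': 0.0852}
```

View pics/v8.png

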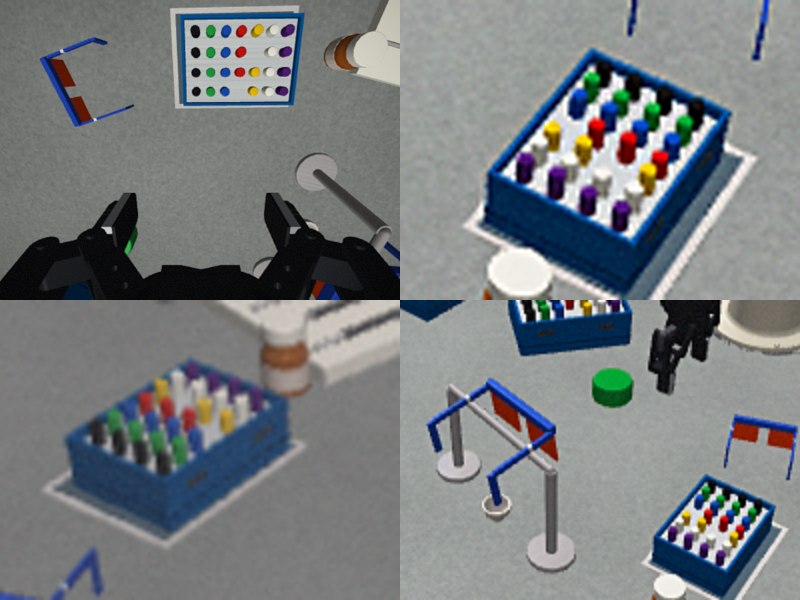

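All four sides show mat border around the box in every view, and the glasses still hang. A quick numeric check from two cameras.

```bash
python3 - <<'E'
from h import *
my=np.radians(8.4); M=np.array([[np.cos(my),np.sin(my)],[-np.sin(my),np.cos(my)]]); f=lambda X:(M@(X[:2]*1000-[551.2,272.6])).round(1)
S=lambda u,v,z:f(ray("scene",(305+(u-400)/4,255+v/4),z)); D=lambda u,v,z:f(ray("side",(160+u/4,150+(v-300)/4),z))
print("scene top",*[S(u,v,.052) for u,v in((487,175),(592,50),(728,122),(632,240))],"base",S(487,219,0),S(633,291,0))
print("side top",*[D(u,v,.052) for u,v in((68,438),(188,358),(290,405),(172,490))],"base",D(74,488,0),D(170,535,0),D(288,450,0),"mat",D(44,489,0),D(168,546,0),D(304,444,0))
c=np.load("w8cal.npy",allow_pickle=True).item(); W=lambda u,v,z:f(ray("wrist",(u*1.4,v*1.4),z,c))
print("wrist top",*[W(u,v,.052) for u,v in((181,14),(304,13),(295,105),(184,104))],"mat",*[W(u,v,0) for u,v in((171,10),(299,6),(176,108))])
E
```

```text
scene top [ 81.6 -53.4] [-69.3 -52.9] [-59.  58.] [75.8 51.6] base [ 73.4 -54.3] [71.  56.4]
side top [-77.5  46. ] [72.7 52.2] [ 65.  -68.8] [-83.1 -72.1] base [-76.5  50. ] [-78.8 -59.3] [ 69.8 -59. ] mat [-91.8  69.2] [-90.5 -67.9] [ 85.  -64.4]
wrist top [-74.3  55.9] [74.2 54.6] [ 76.7 -55.1] [-74.5 -52.2] mat [-92.9  72.7] [86.3 74.7] [-92.3 -64.9]
```

```bash
python3 -c "
from h import *
st(); print(ctrl.close_job())"
```

```text
{'clock': 19.9, 'joints': [0.0942, 0.1034, 1.6834, -0.0013, 1.3715, -0.0405], 'eef_pos': [0.5179, 0.169, 0.2184], 'eef_rot': [1.1, 1.2809, -1.1219], 'wrist_force': [0.4357, -0.1666, -0.5401], 'opening': 0.0853}
the job is handed in; nothing more can be done
None
```

I hung the orange glasses on the rail, then slid the blue file box onto the mat, and handed the job in at 19.9 s with the gripper clear of everything.

- **Glasses:** I pinched them by the brow bar and set them on the rail with the bar under the white marks on both arms. They were level in the views right after release and still hanging right way up in the last scene view.
- **File box:** I pushed it flat with two open fingers and turned it from about -21° to the mat's 8.4°. In the last check, the wrist camera put its corners within about ±77 x ±56 mm of the mat centre, and the scene camera roughly agreed. The mat's edge is at ±90 x ±70 mm.
- **Disagreement:** The side camera put the box 3 to 5 mm off from the others, with its base corners out to about -79 and -59 mm. That is still inside the border.
- **Tin, jar and dish:** I kept clear of them, and they looked unmoved in the last pictures. I did not measure their positions again.

The push force stayed at about 6 N or less in the readings.

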